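Find the socket for the build plate's clamp nut

ROBOT

A 6-joint arm with a two-finger parallel gripper is mounted at the origin on the work surface. World frame = base frame: x ahead of the robot, y to its left, z up, the work surface at z = 0. Lengths are in m, angles in rad, forces in N, time in s.
With the tool pointing down it reaches from about 0.35 to 0.875 m from the base axis. Payload 4.2 kg.
Tool frame: the origin (TCP) lies at the very end of the fingers, on their centre line; the grasp point (between the pads) lies 19 mm behind it; z points along the fingers, y is the direction in which the jaws open and shut (so a half turn about z gives the same grasp; the last joint's range is limited). The gripper opens to 87 mm and grips with 3 to 60 N. Pads are 19 mm wide; open, the fingers measure 117 mm over their backs; the gripper's body (75 mm by 190 mm) begins 51 mm behind the grasp point.
Start: joints at [1.371, 0.385, 0.008, 0, -1.194, -0.259], TCP at [0.277, 0.56, 0.223] pointing down, gripper open.
Joint ranges: [-3.14, 3.14], [-1.21, 2.06], [-1.07, 1.41], [-3.16, 2.05], [-2.99, -0.16], [-3.1, 3.1]. Speed limits (rad/s): [2.79, 2.79, 3.14, 3.14, 3.14, 3.14].

INTERFACE

Orientations are given as a unit quaternion [x, y, z, w].
In Python, from workcell import state, snapshot, job_done, spot_in, cut_out, mark_of gives the robot as it stands.
- The arm moves only by the tool send_rows, never from a script. Its argument "motion" is a list that holds one entry, the list of rows, each a list of 6 numbers: the shift along the tool's x, y, z in m, then the turn, a rotation vector about the tool's x, y, z in rad. In form: [[[x, y, z, rx, ry, rz], ...]]. A call has 1 to 5 rows; each row is the pose to reach, as a shift and turn from the pose commanded when the call began, along the tool's axes at that moment; what a row does not reach only later rows make up. A row lasts 1/8 s, in which the tool goes at most 62.5 mm and 10.7 degrees, less where a joint would pass 70% of its speed; a pose out of reach is approached as far as the arm can. A call with a gripper value outside its range is refused whole. "gripper" is the opening, from 0 (shut) to 1 (fully open), set as the call begins (left out, the last holds). The fingers move at their own pace and stop on an object; "squeeze" is the grip in N (left out, the last holds). Time passes only in rows, so rows that repeat a pose let the fingers close. It gives the time, the measured TCP pose, the force and the opening at its end, in the units of the state.
- state(): the state, without advancing time (a new reading comes with each control period).
- snapshot(name): name is "scene" or "side" or "wrist"; returns a dict with "pixels" (420x560x3 uint8, red, green, blue), "range_z" (420x560 float32, m along the optical axis (not along the pixel's ray), 0 where there is no reading), "mtx" (3x3 intrinsics, pixels), "cam_to_world" (4x4, takes a point from camera to world coordinates); the wrist camera has in their place "hand_eye" (4x4, takes a point from camera to tool coordinates, whose origin is the TCP and whose axes are the flange's). Camera axes: x right, y down, z forward; pixel columns grow to the right and rows downward; lengths in m; the calibration is good to about 2 mm. A picture is of the moment at which its call begins: read the wrist's pose just before it.
- job_done(): hands the job in, once; it reports no verdict.
Trained networks look in a picture, given as the dict that the camera call returned (one of the last four; its "shot" number tells which), for a name from the list of things; names that differ only in an ending like _2 or _b are one class to them, and where a whole thing is asked for, a point or a joint stands for the part that bears it (a point fixed in the world has none). Each returns a list of dicts, best first, with "confidence" (0 to 1); they miss things now and then, are a little off and sometimes report something else, mostly with a low value. They report only what shows in the picture. A call takes as long as a camera call.
- spot_in(name, picture): "rect" ([centre column, centre row, width, height] in pixels, round what is visible of it).
- cut_out(name, picture): "region" (420x560 bool, what is visible of it) and "rect" ([centre column, centre row, width, height] in pixels, round what is visible of it).
- mark_of(name, picture): "at" ([column, row] in pixels: a listed point, or the origin of a listed thing).
The state is a dict: "t": time; "joints": joint angles; "qvel": joint speeds; "joint_torque": joint torques, N m; "eef_pos": TCP position; "eef_rot": TCP orientation; "force": force on the tool from outside, world axes, zero at the start; "wrist_torque": the same for the moment, N m; "grip_width": opening from 0.0 (shut) to 1.0 (fully open).
Only numpy, scipy, OpenCV 4.12 (cv2) and the standard library are available. Lean on these libraries where they do the work, as an engineer would, in place of code of your own. Each camera call takes 0.05 s, during which the arm holds its last target. There are 200 camera calls.

TASK

The clamp nut on the build plate (the one standing alone beside the printed parts, not the two spares on the grey bar) has to be undone, but nobody knows its size: try the socket wrenches from the rubber mat on it until you find the one that slides all the way down over the nut to the bottom of its steel cup. Finish while still gripping that socket, upright and fully seated on the nut; the two others must be standing upright on the mat, and the jar, the brush and the loose printed sample are to be left where they are.

Things in the scene. Friction and masses are not known exactly. Their poses are not given: they have to be found in the camera images.
- socket_a: narrowest of 3 steel sockets, mouth down; origin: centre of the mouth (underside), z up, x square to a flat; all its hexagons turned alike, flats every 60 deg. 80 mm tall: below 30 mm a hex tube 26.6 mm across flats, 30.7 across corners, bore 20.6 mm across flats, 26 deep, mouth bevelled 1.2; grip the solid hex head, 34 to 80 mm up, 26 mm across flats. 0.15 to 0.4 kg
- socket_b: middle of 3 steel sockets, mouth down; origin: centre of the mouth (underside), z up, x square to a flat; all its hexagons turned alike, flats every 60 deg. 80 mm tall: below 30 mm a hex tube 31.6 mm across flats, 36.5 across corners, bore 25.6 mm across flats, 26 deep, mouth bevelled 1.2; grip the solid hex head, 34 to 80 mm up, 26 mm across flats. 0.15 to 0.4 kg
- socket_c: widest of 3 steel sockets, mouth down; origin: centre of the mouth (underside), z up, x square to a flat; all its hexagons turned alike, flats every 60 deg. 80 mm tall: below 30 mm a hex tube 37.6 mm across flats, 43.4 across corners, bore 31.6 mm across flats, 26 deep, mouth bevelled 1.2; grip the solid hex head, 34 to 80 mm up, 26 mm across flats. 0.15 to 0.4 kg
- seat (a point): seat of the clamp nut: on the nut's axis at the floor of its round cup, 34 mm above the bench; z up, x square to a flat of the nut (flats every 60 deg). When the right socket is seated its origin is here. Too narrow a socket stops on the nut's top, about 20 mm above; too wide a one passes over the nut but stops on the cup's rim, 14 mm above. Clear for 75 mm around, above the rim
- nut_top (a point): centre of the clamp nut's top, 20 mm above the seat, same axes. The nut is fixed, hexagonal, top edge bevelled 1.5 mm, and 19, 24 or 30 mm across flats, changing from start to start; it stands in a fixed steel cup, 66 mm outside, bore 33.5, 39.3 or 46.2 mm to match. socket_a fits the 19 mm nut, socket_b the 24, socket_c the 30
- mat: flat black rubber mat, fixed, 160 mm (x) by 270 mm (y), 3 mm thick, on which the three sockets stand about 85 mm apart in a row along its y axis, in any order; origin at the centre of its underside
- fixture: fixed fixture: steel base 250 by 260 mm, on it the aluminium build plate, top 30 mm above the bench, with printed parts 46 mm tall 85 mm and more to the -y side of the nut; on its +x side a grey bar with the two spare nuts in like cups, 140 mm from the clamp nut; origin on the bench straight below the clamp nut, z up, axes as point seat
- jar: closed jar, 60 mm wide, 85 mm tall, bystander; origin at the centre of its underside
- brush: hand brush lying on the bench, bystander; origin at its underside
- sample: loose printed lattice sample, about 60 mm, bystander; origin at the centre of its underside

How it is judged:
By the outcome, as a careful person would: the job done as asked, in the order asked, and still so for the second after the job is handed in, while the arm keeps its last pose, push and grip.
It also fails if it takes over 58 s, if anything falls off the work surface, if the arm or the gripper's body presses on something with over 40 N, if the wrist force passes 120 N, or if a joint passes its speed limit or range.

## Working session

There is one attempt and no reset: what is moved stays moved. The work goes in short steps, Python scripts to look and compute and a tool call to move; the robot and the scene stay as the last step left them, time stands still between calls to the robot, and variables do not carry over. Pictures are saved under pics/ and viewed, about 8 in all and at most 12, crops included, and the job is handed in when it is done.

Besides the shell and the picture viewer there is one more tool, called after "Request:" by a JSON object that holds its "method" and its "body". send_rows: Moves the arm, as the interface text tells. Its arguments: {"type":"object","properties":{"motion":{"type":"array","items":{"type":"array","items":{"type":"array","items":{"type":"number"}}}},"gripper":{"type":"number"},"squeeze":{"type":"number"}},"required":["motion"]}

```bash
ls; mkdir -p pics; cat > h.py <<'E'
import numpy as np, cv2
from scipy.spatial.transform import Rotation as R
from workcell import *
def T(s):
    M=np.eye(4); M[:3,:3]=R.from_quat(s['eef_rot']).as_matrix(); M[:3,3]=s['eef_pos']; return M
def shot(n):
    s=state(); p=snapshot(n)
    p['M']=p['cam_to_world'] if 'cam_to_world' in p else T(s)@p['hand_eye']
    return p
def cloud(p):
    z=p['range_z']; v,u=np.indices(z.shape); K=p['mtx']
    c=np.stack([(u-K[0,2])/K[0,0]*z,(v-K[1,2])/K[1,1]*z,z],-1)
    return c@p['M'][:3,:3].T+p['M'][:3,3]
def save(p,n): cv2.imwrite('pics/'+n+'.png',p['pixels'][...,::-1])
def ray_z(p,uv,z):
    K=p['mtx']; d=p['M'][:3,:3]@np.array([(uv[0]-K[0,2])/K[0,0],(uv[1]-K[1,2])/K[1,1],1]); o=p['M'][:3,3]
    return o+d*(z-o[2])/d[2]
E
python3 - <<'E'
from h import *
s=state(); print({k:np.round(v,3) for k,v in s.items()})
for n in ['scene','side']:
    p=shot(n); save(p,n+'0'); C=cloud(p)
    print(n,np.round(p['M'][:3,3],3))
    for k in ['socket_a','mat','fixture','jar','brush','sample']:
        for r in cut_out(k,p)[:4]:
            m=r['region']&(p['range_z']>0); q=C[m]
            if len(q): print(k,round(r['confidence'],2),np.round(r['rect']),np.round(np.percentile(q,[5,50,95],axis=0),3).tolist())
    for k in ['seat','nut_top','mat']:
        for r in mark_of(k,p)[:3]:
            zz={'seat':.034,'nut_top':.054,'mat':0}[k]
            print(k,round(r['confidence'],2),np.round(r['at'],1),np.round(ray_z(p,r['at'],zz),4))
a=cv2.imread('pics/scene0.png')
E
```

```text
pics
{'t': np.float64(0.0), 'joints': array([ 1.371,  0.386,  0.007, -0.   , -1.194, -0.259]), 'qvel': array([ 0.   ,  0.001,  0.001, -0.002, -0.   ,  0.   ]), 'joint_torque': array([ 1.0000e-03, -3.9067e+01,  1.8740e+01,  4.2200e+00,  1.1000e-02,
       -0.0000e+00]), 'eef_pos': array([0.277, 0.56 , 0.221]), 'eef_rot': array([ 0.974, -0.227, -0.   ,  0.001]), 'force': array([-0.051,  0.749, -0.388]), 'wrist_torque': array([ 0.005,  0.025, -0.016]), 'grip_width': np.float64(1.001)}
scene [1.043 0.456 0.733]
socket_a 0.9 [324. 206.  14.  29.] [[0.511, 0.195, 0.008], [0.527, 0.208, 0.055], [0.531, 0.217, 0.083]]
socket_a 0.85 [350. 230.  25.  35.] [[0.524, 0.27, 0.004], [0.544, 0.289, 0.04], [0.553, 0.302, 0.083]]
socket_a 0.77 [299. 186.  13.  30.] [[0.488, 0.103, 0.005], [0.504, 0.122, 0.047], [0.512, 0.132, 0.083]]
mat 0.82 [324. 223. 128.  86.] [[0.445, 0.08, -0.0], [0.534, 0.214, 0.002], [0.59, 0.325, 0.004]]
fixture 0.76 [164. 170. 134.  93.] [[0.515, -0.33, 0.01], [0.624, -0.22, 0.029], [0.738, -0.093, 0.054]]
jar 0.81 [315. 286.  30.  45.] [[0.685, 0.278, 0.015], [0.716, 0.303,
[... 1412 characters left out ...]
535, 0.272, 0.05], [0.55, 0.289, 0.083]]
fixture 0.3 [239. 118.  28.  30.] [[0.545, 0.406, 0.007], [0.562, 0.427, 0.032], [0.584, 0.448, 0.057]]
jar 0.75 [314. 144.  31.  46.] [[0.674, 0.266, 0.009], [0.697, 0.275, 0.057], [0.723, 0.308, 0.085]]
jar 0.48 [220. 222.  22.  46.] [[0.481, 0.098, 0.007], [0.495, 0.104, 0.049], [0.508, 0.12, 0.083]]
brush 0.68 [242. 116.  31.  31.] [[0.542, 0.405, 0.002], [0.562, 0.427, 0.032], [0.586, 0.452, 0.058]]
brush 0.63 [352. 224. 102.  34.] [[0.642, 0.078, 0.005], [0.711, 0.099, 0.017], [0.818, 0.116, 0.021]]
sample 0.65 [240. 117.  29.  34.] [[0.543, 0.405, 0.007], [0.561, 0.426, 0.03], [0.584, 0.447, 0.057]]
mat 0.72 [229.8 206.3] [0.5156 0.1895 0.    ]
```

View pics/scene0.png

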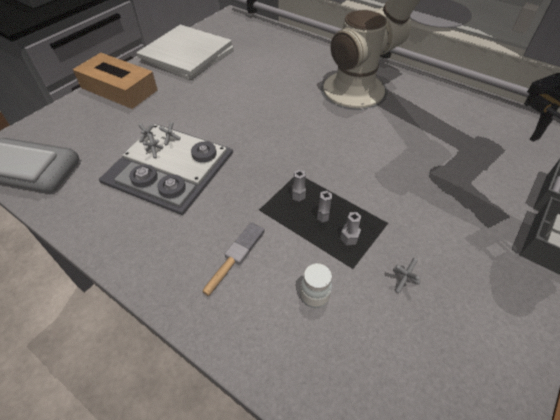

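The clamp nut is at about (204,152), next to the prints. The spares are at (143,176) and (171,186) on the bar. The sockets stand in a row at (299,186), (325,206) and (350,230), and the widest looks like the one nearest the jar. Next I'll plan a wrist view.

```bash
cat >> h.py <<'E'
def row(x,y,z,ang,s=None):
    """row to reach TCP xyz, tool down, tool x axis at world angle ang (deg)"""
    s=s or state(); A=T(s); a=np.radians(ang)
    B=np.array([[np.cos(a),np.sin(a),0],[np.sin(a),-np.cos(a),0],[0,0,-1.]])
    d=A[:3,:3].T@(np.array([x,y,z])-A[:3,3]); r=R.from_matrix(A[:3,:3].T@B).as_rotvec()
    return np.round(np.r_[d,r],4).tolist()
E
python3 - <<'E'
from h import *
p=snapshot('wrist'); print(np.round(p['hand_eye'],3).tolist(), p['mtx'].tolist())
p=shot('scene'); print(p['mtx'][0,0])
r=cut_out('mat',p)[0]['region'].astype('uint8')
cn=max(cv2.findContours(r,0,2)[0],key=cv2.contourArea)
q=np.array([ray_z(p,c,.003)[:2] for c in cn[:,0].astype(float)],np.float32)
print(cv2.minAreaRect(q))
print(row(.43,.2,.3,0),row(.43,.2,.3,-26))
E
```

```text
[[0.0, -0.953, -0.304, 0.084], [1.0, 0.001, -0.001, -0.001], [0.001, -0.304, 0.953, -0.162], [0.0, 0.0, 0.0, 1.0]] [[372.38310398771813, 0.0, 278.5110247801733], [0.0, 372.38310398771813, 212.95299377099923], [0.0, 0.0, 1.0]]
385.20742929156086
((0.5145478248596191, 0.20117247104644775), (0.27172961831092834, 0.1647149920463562), 88.10855865478516)
[0.297, 0.2552, -0.0775, -0.0, 0.0, -0.4588] [0.297, 0.2552, -0.0775, 0.0, 0.0, -0.005]
```

Request:
{"method": "send_rows", "body": {"motion": [[[0.324,0.242,0.02,0,0,-0.459],[0.324,0.242,0.02,0,0,-0.459],[0.324,0.242,0.02,0,0,-0.459],[0.324,0.242,0.02,0,0,-0.459],[0.324,0.242,0.02,0,0,-0.459]]]}}

```text
t: 1.78
eef_pos: [0.4189, 0.2804, 0.2074]
eef_rot: [1.0, 0.0, 0.0, -0.0]
force: [0.8, -0.0, -0.6]
grip_width: 1.002
```

```bash
python3 - <<'E'
from h import *
s=state(); print(s['t'],s['eef_pos'],s['joints'].round(3) if hasattr(s['joints'],'round') else s['joints']); print(row(.46,.2,.2,0))
E
```

```text
1.775 [0.4189204  0.28042854 0.20743914] [ 0.913  0.191 -0.307  0.    -1.072  0.659]
[0.041, 0.0805, 0.0074, -0.0006, -0.0008, 0.0009]
```

Request:
{"method": "send_rows", "body": {"motion": [[[0.04,0.06,0.007,0,0,0],[0.04,0.08,0.007,0,0,0],[0.04,0.08,0.007,0,0,0]]]}}

```text
t: 2.15
eef_pos: [0.4585, 0.2004, 0.2001]
eef_rot: [1.0, -0.002, -0.0, 0.0]
force: [0.0, 1.0, -0.3]
grip_width: 0.999
```

```bash
python3 - <<'E'
from h import *
import pickle
s=state(); print(s['t'],s['eef_pos'],s['qvel'])
p=shot('wrist'); save(p,'w1'); pickle.dump(p,open('w1.pkl','wb'))
C=cloud(p); z=C[...,2]
m=((z>.070)&(z<.095)&(p['range_z']>0)).astype('uint8')
n,l,st,ce=cv2.connectedComponentsWithStats(m)
for i in range(1,n):
    if st[i,4]>150:
        q=C[l==i]; print(st[i],ce[i].round(1),q.mean(0).round(4),np.median(q,0).round(4),q.min(0).round(3),q.max(0).round(3))
E
```

```text
2.15 [0.45854981 0.20038885 0.20013724] [ 0.04630523  0.00625815  0.02311263  0.0022093   0.00841327 -0.011995  ]
[ 142   87   45   42 1313] [164.  107.4] [0.5336 0.2843 0.0823] [0.5339 0.2842 0.083 ] [0.519 0.271 0.07 ] [0.548 0.3   0.085]
[ 255  111   40   39 1106] [275.  130.1] [0.5174 0.204  0.0829] [0.5175 0.204  0.0829] [0.503 0.19  0.07 ] [0.531 0.219 0.086]
[ 367  139   43   39 1175] [387.9 158. ] [0.4964 0.119  0.0818] [0.4965 0.1192 0.0827] [0.481 0.103 0.07 ] [0.51  0.132 0.085]
```

View pics/w1.png

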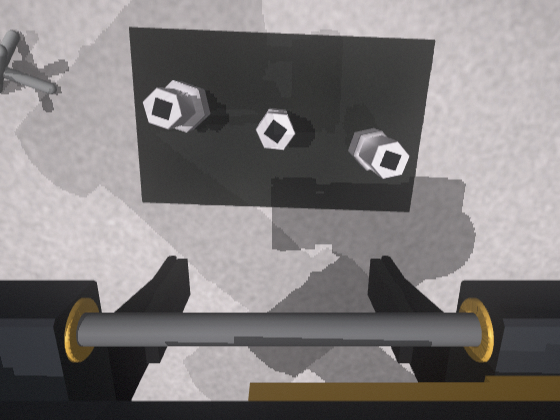

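Request:
{"method": "send_rows", "body": {"motion": [[[0.03,0.354,0.04,0,0,0],[0.03,0.354,0.04,0,0,0],[0.03,0.354,0.04,0,0,0],[0.03,0.354,0.04,0,0,0],[0.03,0.354,0.04,0,0,0]]]}}

```text
t: 2.82
eef_pos: [0.4855, -0.1078, 0.1655]
eef_rot: [1.0, 0.001, 0.001, 0.0]
force: [1.0, 0.4, 0.3]
grip_width: 1.001
```

```bash
cat >> h.py <<'E'
from scipy.optimize import minimize
def hexfit(q,af,c0):
    """fit hexagon of known across-flats to a set of plane points (all inside): returns cx,cy,yaw deg of flat normal (mod 60)"""
    h=cv2.convexHull(q.astype(np.float32)[:,:2])[:,0]
    # densify the hull
    P=np.concatenate([a+(b-a)*np.linspace(0,1,20)[:,None] for a,b in zip(h,np.roll(h,-1,0))])
    best=None
    for f in ([af] if af else [None]):
        for a0 in range(0,60,10):
            def cost(x):
                n=np.radians(x[2]+60*np.arange(6)); d=((P-x[:2]/1e3)@np.array([np.cos(n),np.sin(n)])).max(1)*1e3
                hh=f/2 if f else x[3]
                return np.mean(np.sqrt((d-hh)**2+.01))
            r=minimize(cost,[c0[0]*1e3,c0[1]*1e3,a0]+([] if f else [12]),method='Nelder-Mead',options=dict(maxiter=2000,xatol=.01,fatol=1e-5))
            if best is None or r.fun<best.fun: best=r
    return best.x.round(2),round(best.fun,3)
E
python3 - <<'E'
from h import *
import pickle
p=pickle.load(open('w1.pkl','rb')); C=cloud(p); z=C[...,2]
px=p['pixels'].mean(2)
for u,v in [(164,107),(275,130),(388,158)]:
    m=np.zeros(z.shape,bool); m[v-26:v+26,u-26:u+26]=1
    b=(m&(px>200)).astype('uint8')
    b2=(m&(z>.079)&(z<.09)).astype('uint8')
    for k in (b,b2):
        n,l,st,ce=cv2.connectedComponentsWithStats(k); i=1+st[1:,4].argmax()
        vu=np.argwhere(l==i)
        q=np.array([ray_z(p,(c[1],c[0]),.083)[:2] for c in vu])
        print((u,v),st[i,4],hexfit(q,None,q.mean(0)))
s=state();print(s['t'],s['eef_pos'],s['joints'].round(2),row(.49,-.153,.16,0))
E
```

```text
(164, 107) 664 (array([533.09, 285.72,  41.31,  11.97]), np.float64(0.154))
(164, 107) 1193 (array([533.31, 285.2 ,  41.14,  13.05]), np.float64(0.175))
(275, 130) 631 (array([516.79, 203.97,  -5.77,  12.06]), np.float64(0.166))
(275, 130) 1094 (array([517.03, 204.03,  -5.99,  12.82]), np.float64(0.158))
(388, 158) 614 (array([495.23, 117.68,  12.51,  12.14]), np.float64(0.153))
(388, 158) 1053 (array([495.8 , 118.15,  72.35,  12.97]), np.float64(0.223))
2.825 [ 0.48551873 -0.1077995   0.16548587] [ 0.11  0.22 -0.38  0.   -0.96  1.46] [0.0043, 0.0452, 0.0055, 0.0, -0.0018, 0.0029]
```

Request:
{"method": "send_rows", "body": {"motion": [[[0.005,0.045,0.005,0,0,0],[0.005,0.045,0.005,0,0,0],[0.005,0.045,0.005,0,0,0]]]}}

```text
t: 3.2
eef_pos: [0.49, -0.1513, 0.1602]
eef_rot: [1.0, 0.001, 0.0, -0.0]
force: [-0.1, 0.7, -0.6]
grip_width: 0.997
```

```bash
python3 - <<'E'
from h import *
import pickle
s=state(); print(s['t'],s['eef_pos'],s['qvel'].round(3))
p=shot('wrist'); pickle.dump(p,open('w2.pkl','wb'))
m=mark_of('nut_top',p)[:3]
for r in m: print(r['confidence'],r['at'],ray_z(p,r['at'],.054))
u,v=np.round(m[0]['at']).astype(int)
x0,y0=max(u-70,0),max(v-50,0)
I=p['pixels'][y0:v+70,x0:u+70,::-1]
I=cv2.resize(I,None,fx=4,fy=4,interpolation=cv2.INTER_CUBIC); print(x0,y0,I.shape)
cv2.imwrite('pics/w2c.png',I)
z=cloud(p)[...,2]; print((z[v-36:v+37:4,u-36:u+37:4]*1000).round(0).astype(int))
E
```

```text
3.2 [ 0.49003126 -0.15133447  0.1601659 ] [ 0.02  -0.012 -0.005  0.001 -0.001  0.003]Traceback (most recent call last):
  File "<stdin>", line 7, in <module>
IndexError: list index out of range
```

```bash
python3 - <<'E'
from h import *
import pickle
p=pickle.load(open('w2.pkl','rb')); save(p,'w2')
z=cloud(p)[...,2]
E
```

```text
(no output)
```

View pics/w2.png

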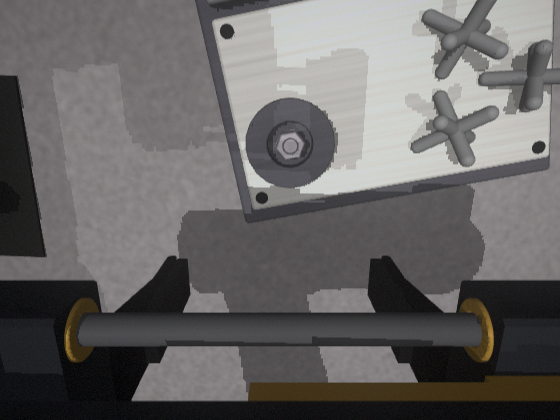

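The clamp nut is at (290,145). The cup is about 90 px wide (66 mm) and the dark bore about 46 px (about 34 mm), which points to the 19 mm nut. I'll check that with a fit.

```bash
python3 - <<'E'
from h import *
import pickle
p=pickle.load(open('w2.pkl','rb')); C=cloud(p); z=C[...,2]; g=cv2.cvtColor(p['pixels'],cv2.COLOR_RGB2GRAY)
np.set_printoptions(linewidth=220)
print((z[145,240:342:3]*1000).round(0).astype(int)); print((z[95:195:3,290]*1000).round(0).astype(int))
print(g[145,240:342:3]); print(g[95:195:3,290])
x0,y0=235,85
cv2.imwrite('pics/w2c.png',cv2.resize(p['pixels'][y0:205,x0:345,::-1],None,fx=5,fy=5,interpolation=cv2.INTER_CUBIC))
# cup outer rim: non-plate dark region, height ~48
m=np.zeros(z.shape,bool); m[90:195,240:342]=1
b=(m&(z>.043)&(z<.053)&(g<110)).astype('uint8')
n,l,st,ce=cv2.connectedComponentsWithStats(b); i=1+st[1:,4].argmax(); q=C[l==i]; print('rim',st[i],np.median(q,0))
cn,_=cv2.findContours((l==i).astype('uint8'),cv2.RETR_CCOMP,cv2.CHAIN_APPROX_NONE)
for c in cn:
    if len(c)>40:
        Q=np.array([ray_z(p,k,.048)[:2] for k in c[:,0].astype(float)],np.float32)*1e3; print(len(c),cv2.fitEllipse(Q))
# nut top
b=(m&(z>.051)&(z<.058)).astype('uint8'); b[:120]=0;b[170:]=0
for k in (b,(m&(g>120)&(np.hypot(*(np.indices(z.shape)-np.array([145,290])[:,None,None]))<20)).astype('uint8')):
    n,l,st,ce=cv2.connectedComponentsWithStats(k); i=1+st[1:,4].argmax(); vu=np.argwhere(l==i)
    q=np.array([ray_z(p,(c[1],c[0]),.054)[:2] for c in vu]); print('nut',st[i],np.median(z[l==i]),hexfit(q,None,q.mean(0)))
E
```

```text
[30 31 49 47 49 48 47 47 47 46 35 34 52 54 54 54 54 55 56 54 54 53 33 35 44 48 48 48 47 47 48 48 30 30]
[29 48 48 48 50 48 49 48 48 34 33 33 51 54 56 54 55 54 56 56 53 52 33 36 48 48 47 48 48 47 49 29 30 30]
[187 206  79  81  81  78  77  78  77  46  59  90  77 143  96 143 139 137 140  81 144 101  55  56  54  81  80  82  82  82  84  80 107 181]
[183  87  94  94  92  94  95  91  90  72  80  80  75 157 134 159 139 137 137 123 149 102  81  73  55  77  87  88  87  88  88 117 132 133]
rim [ 246   98   89   90 4641] [ 0.54102623 -0.15806686  0.04780606]
254 ((539.5408935546875, -158.11793518066406), (63.90196228027344, 64.16339874267578), 4.016030788421631)
133 ((539.8358154296875, -158.06942749023438), (33.1972541809082, 33.350013732910156), 97.69384002685547)
nut [276 131  29  29 614] 0.05396851743995107 (array([ 539.65, -158.04,   11.38,    9.35]), np.float64(0.174))
nut [277 133  26  26 416] 0.05415560628557642 (array([ 539.22, -158.05,   70.18,    8.44]), np.float64(0.177))
```

View pics/w2c.png

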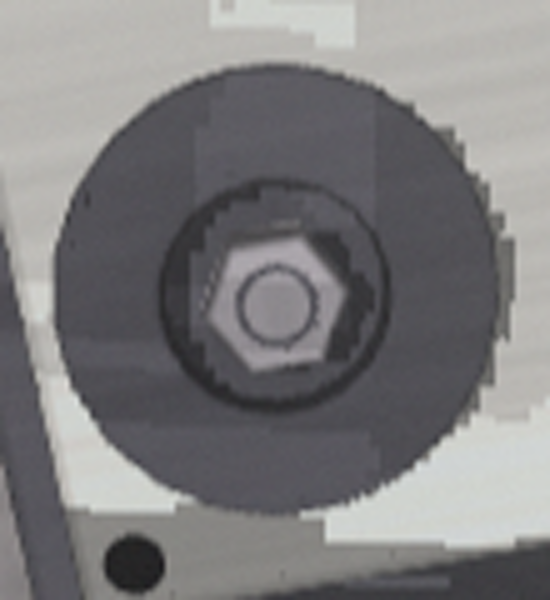

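The fit confirms it: the cup bore is 33.3 mm and the nut about 19 mm across flats, so this should be socket_a, the middle one. The nut is at (0.5396,-0.1580) with its flats at about 11°. I'll go to socket_a with the jaws square to a flat (tool yaw -36°), partly closed.

Request:
{"method": "send_rows", "body": {"motion": [[[0.027,-0.355,0,0,0,0.627],[0.027,-0.355,0,0,0,0.627],[0.027,-0.355,0,0,0,0.627],[0.027,-0.355,0,0,0,0.627],[0.027,-0.355,0,0,0,0.627]]], "gripper": 0.6, "squeeze": 40}}

```text
t: 3.92
eef_pos: [0.5113, 0.14, 0.1609]
eef_rot: [0.952, -0.307, 0.001, -0.001]
force: [1.2, -0.6, 0.4]
grip_width: 0.614
```

```bash
python3 - <<'E'
from h import *
s=state();print(s['t'],s['eef_pos'],row(.5169,.204,.16,-35.9))
E
```

```text
3.925 [0.51126524 0.1399966  0.16088914] [-0.0329, -0.0552, 0.0009, -0.0013, -0.0007, 0.0018]
```

Request:
{"method": "send_rows", "body": {"motion": [[[-0.033,-0.055,0,0,0,0],[-0.033,-0.055,0,0,0,0],[-0.033,-0.055,0,0,0,0]]]}}

```text
t: 4.3
eef_pos: [0.5165, 0.2016, 0.1601]
eef_rot: [0.952, -0.307, -0.0, 0.0]
force: [-0.5, -0.3, -0.7]
grip_width: 0.597
```

```bash
cat >> h.py <<'E'
def topfit(p,z0,band=.005,c=None,rad=.03):
    C=cloud(p); z=C[...,2]; m=(p['range_z']>0)&(abs(z-z0)<band)
    if c is not None: m&=np.hypot(C[...,0]-c[0],C[...,1]-c[1])<rad
    n,l,st,ce=cv2.connectedComponentsWithStats(m.astype('uint8')); i=1+st[1:,4].argmax()
    q=np.array([ray_z(p,(a[1],a[0]),z0)[:2] for a in np.argwhere(l==i)])
    return st[i],np.median(z[l==i]).round(4),hexfit(q,None,q.mean(0))
E
python3 - <<'E'
from h import *
import pickle
s=state();print(s['t'],s['eef_pos'],s['qvel'].round(3))
p=shot('wrist'); save(p,'w3'); pickle.dump(p,open('w3.pkl','wb'))
print(topfit(p,.083,c=(.517,.204)))
print(row(.5169,.204,.036,-35.9))
E
```

```text
4.3 [0.51645425 0.2015728  0.16013213] [-0.037 -0.011 -0.014  0.002  0.     0.001]
(array([ 258,  201,   39,   43, 1242], dtype=int32), np.float64(0.083), (array([517.59, 203.17,  54.81,  13.23]), np.float64(0.249)))
[-0.0017, -0.003, 0.1242, 0.0004, 0.0002, 0.001]
```

Request:
{"method": "send_rows", "body": {"motion": [[[-0.001,-0.002,0.06,0,0,0],[-0.001,-0.002,0.06,0,0,0],[-0.001,-0.002,0.06,0,0,0]]]}}

```text
t: 4.72
eef_pos: [0.5187, 0.2022, 0.1018]
eef_rot: [0.951, -0.308, 0.001, -0.0]
force: [-0.4, 0.7, 0.7]
grip_width: 0.599
```

```bash
python3 - <<'E'
from h import *
s=state();print(s['t'],s['eef_pos'],s['qvel'].round(3),row(.5166,.203,.036,-35.6))
E
```

```text
4.725 [0.51872741 0.20220667 0.10175094] [ 0.003 -0.02   0.024 -0.001  0.006 -0.001] [-0.0023, 0.0007, 0.0657, -0.0014, -0.0014, -0.0057]
```

Request:
{"method": "send_rows", "body": {"motion": [[[-0.002,0.001,0.025,0,0,-0.005],[-0.002,0.001,0.05,0,0,-0.005],[-0.002,0.001,0.066,0,0,-0.005],[-0.002,0.001,0.066,0,0,-0.005]]]}}

```text
t: 5.22
eef_pos: [0.5158, 0.2028, 0.0344]
eef_rot: [0.952, -0.306, 0.0, 0.0]
force: [0.3, 0.2, -0.6]
grip_width: 0.596
```

```bash
python3 - <<'E'
from h import *
s=state();print(s['t'],s['eef_pos'],s['force'],s['qvel'].round(3),row(.5166,.203,.036,-35.6))
E
```

```text
5.225 [0.51576412 0.20279027 0.03442867] [ 0.31315178  0.15300691 -0.64365011] [ 0.001 -0.018  0.019  0.01  -0.002 -0.   ] [0.0006, -0.0007, -0.0016, 0.0002, -0.0002, -0.0006]
```

Now I'll close the jaws.

Request:
{"method": "send_rows", "body": {"motion": [[[0,0,-0.001,0,0,0],[0,0,-0.001,0,0,0],[0,0,-0.001,0,0,0],[0,0,-0.001,0,0,0]]], "gripper": 0.1}}

```text
t: 5.72
eef_pos: [0.5157, 0.2031, 0.0356]
eef_rot: [0.952, -0.306, 0.0, -0.0]
force: [-0.7, 0.3, 2.0]
grip_width: 0.295
```

Request:
{"method": "send_rows", "body": {"motion": [[[0,0,-0.03,0,0,0],[0,0,-0.06,0,0,0],[0,0,-0.1,0,0,0],[0,0,-0.12,0,0,0],[0,0,-0.12,0,0,0]]]}}

```text
t: 6.35
eef_pos: [0.5159, 0.2034, 0.1562]
eef_rot: [0.952, -0.306, 0.001, -0.001]
force: [0.3, 0.3, -2.5]
grip_width: 0.296
```

```bash
python3 - <<'E'
from h import *
import pickle
s=state();print(s['t'],s['eef_pos'],s['force'],s['grip_width']*87,s['qvel'].round(3))
p=shot('wrist'); save(p,'w4'); pickle.dump(p,open('w4.pkl','wb'))
z=s['eef_pos'][2]-.036+.083
r=topfit(p,z,c=s['eef_pos'][:2]); print(r)
d=np.r_[r[2][0][:2]/1e3,z]-s['eef_pos']; print('socket in tool',(T(s)[:3,:3].T@d*1e3).round(2))
E
```

```text
6.35 [0.51587342 0.20336575 0.1562339 ] [ 0.29856718  0.31953239 -2.45394958] 25.768594225349943 [ 0.     0.035 -0.047 -0.02   0.01   0.001]
(array([ 229,  346,  101,   22, 1440], dtype=int32), np.float64(0.2041), (array([503.25, 213.49,  -7.23,  18.36]), np.float64(1.194)))
socket in tool [-16.13  -1.01 -47.01]
```

View pics/w4.png

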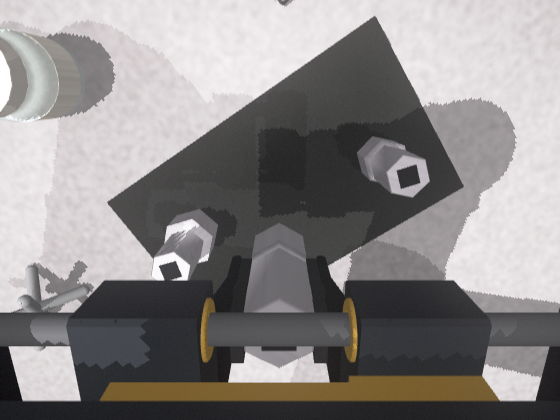

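The socket is gripped upright, its front edge centred at column 279, and the opening reads 25.8 mm (the head is 26). Now I'll measure where its axis sits in the hand.

```bash
cat >> h.py <<'E'
def inhand(p,lo=.006,hi=.030,ap=.0133):
    K=p['mtx']; z=p['range_z']; v,u=np.indices(z.shape)
    c=np.stack([(u-K[0,2])/K[0,0]*z,(v-K[1,2])/K[1,1]*z,z,np.ones_like(z)],-1)@p['hand_eye'].T
    m=(z>0)&(c[...,2]>lo)&(c[...,2]<hi)&(abs(c[...,1])<.02)&(abs(c[...,0])<.03)
    q=c[m][:,:3]; from scipy.optimize import least_squares
    def f(x):
        a=x[2]+np.radians([-30,30]); d=(q[:,:2]-x[:2])@np.array([np.cos(a),np.sin(a)])
        return (d.max(1)-ap)*1e3
    r=least_squares(f,[0,0,0],loss='soft_l1',x_scale=[1e-3,1e-3,.1])
    sl=[(h,q[(q[:,2]>h)&(q[:,2]<h+.006)]) for h in np.arange(lo,hi,.006)]
    return len(q),(r.x[:2]*1e3).round(2),np.degrees(r.x[2]).round(2),abs(r.fun).mean().round(2),[(round(h,3),s[:,1].min().round(4),s[:,1].max().round(4)) for h,s in sl if len(s)]
E
python3 - <<'E'
from h import *
import pickle
p=pickle.load(open('w4.pkl','rb'))
print(inhand(p)); print(inhand(p,.006,.018)); print(inhand(p,.018,.030))
# separate-height check using pixel columns of tube edges
E
```

```text
(830, array([ 0.65, -0.94]), np.float64(0.18), np.float64(0.15), [(np.float64(0.006), np.float64(-0.0141), np.float64(0.0124)), (np.float64(0.012), np.float64(-0.0142), np.float64(0.0123)), (np.float64(0.018), np.float64(-0.0141), np.float64(0.0124)), (np.float64(0.024), np.float64(-0.0141), np.float64(0.0122))])
(460, array([ 0.66, -0.93]), np.float64(0.02), np.float64(0.16), [(np.float64(0.006), np.float64(-0.0141), np.float64(0.0124)), (np.float64(0.012), np.float64(-0.0142), np.float64(0.0123))])
(370, array([ 0.64, -0.96]), np.float64(0.38), np.float64(0.15), [(np.float64(0.018), np.float64(-0.0141), np.float64(0.0124)), (np.float64(0.024), np.float64(-0.0141), np.float64(0.0122))])
```

In the hand, the camera reads the axis at (+0.65,-0.94) mm. The jaws force y=0, so the camera bias is about -0.94 mm in tool y, which agrees with the earlier two-yaw comparison. The corrected hover over the nut is TCP (0.539,-0.159), yaw -19°.

Request:
{"method": "send_rows", "body": {"motion": [[[0.23,0.281,0,0,0,-0.286],[0.23,0.281,0,0,0,-0.286],[0.23,0.281,0,0,0,-0.286],[0.23,0.281,0,0,0,-0.286],[0.23,0.281,0,0,0,-0.286]]]}}

```text
t: 7.02
eef_pos: [0.534, -0.1076, 0.1531]
eef_rot: [0.986, -0.167, -0.002, 0.0]
force: [0.2, 0.7, -2.5]
grip_width: 0.299
```

```bash
python3 - <<'E'
from h import *
s=state();print(s['t'],s['eef_pos'],row(.539,-.159,.11,-19.2))
E
```

```text
7.025 [ 0.53403717 -0.10764375  0.15307583] [0.0218, 0.0468, 0.043, 0.001, 0.0036, -0.0007]
```

Request:
{"method": "send_rows", "body": {"motion": [[[0.021,0.046,0.02,0,0,0],[0.021,0.046,0.04,0,0,0],[0.021,0.046,0.04,0,0,0],[0.021,0.046,0.04,0,0,0],[0.021,0.046,0.04,0,0,0]]]}}

```text
t: 7.65
eef_pos: [0.5406, -0.1555, 0.1159]
eef_rot: [0.986, -0.166, 0.001, -0.0]
force: [-0.7, -0.6, -3.1]
grip_width: 0.292
```

```bash
python3 - <<'E'
from h import *
s=state();print(s['t'],s['eef_pos'],s['force'],s['qvel'].round(3),row(.539,-.159,.095,-19.2))
E
```

```text
7.65 [ 0.54064204 -0.15548175  0.11588226] [-0.66063002 -0.61009643 -3.09716168] [ 0.001 -0.005  0.001 -0.002 -0.001 -0.   ] [-0.0004, 0.0039, 0.0209, -0.0003, -0.0014, 0.0007]
```

Request:
{"method": "send_rows", "body": {"motion": [[[-0.0004,0.0038,0.01,0,0,0],[-0.0004,0.0038,0.02,0,0,0],[-0.0004,0.0038,0.02,0,0,0],[-0.0004,0.0038,0.02,0,0,0]]]}}

```text
t: 8.15
eef_pos: [0.5385, -0.1596, 0.0951]
eef_rot: [0.986, -0.167, -0.0, 0.0]
force: [0.5, -0.7, -2.5]
grip_width: 0.296
```

```bash
python3 - <<'E'
from h import *
import time
for i in range(3):
    s=state();print(s['t'],s['eef_pos'],s['force'],row(.539,-.159,.085,-19.2,s))
p=shot('side'); save(p,'s1')
E
```

```text
8.15 [ 0.53852486 -0.159637    0.09509504] [ 0.45458491 -0.73628257 -2.50887363] [0.0002, -0.0008, 0.0101, 0.0002, 0.0, -0.0005]
8.15 [ 0.53852486 -0.159637    0.09509504] [ 0.45458491 -0.73628257 -2.50887363] [0.0002, -0.0008, 0.0101, 0.0002, 0.0, -0.0005]
8.15 [ 0.53852486 -0.159637    0.09509504] [ 0.45458491 -0.73628257 -2.50887363] [0.0002, -0.0008, 0.0101, 0.0002, 0.0, -0.0005]
```

Request:
{"method": "send_rows", "body": {"motion": [[[0.0002,-0.0006,0.004,0,0,0],[0.0002,-0.0006,0.007,0,0,0],[0.0002,-0.0006,0.009,0,0,0],[0.0002,-0.0006,0.011,0,0,0]]]}}

```text
t: 8.7
eef_pos: [0.5388, -0.1591, 0.084]
eef_rot: [0.986, -0.167, -0.0, 0.0]
force: [-0.4, 0.9, -2.6]
grip_width: 0.294
```

Request:
{"method": "send_rows", "body": {"motion": [[[0,0,0.0015,0,0,0],[0,0,0.003,0,0,0],[0,0,0.003,0,0,0]]]}}

```text
t: 9.07
eef_pos: [0.5387, -0.1591, 0.0811]
eef_rot: [0.986, -0.167, -0.0, 0.0]
force: [1.0, -0.4, -1.5]
grip_width: 0.296
```

The mouth is 5 mm past the nut's top with no force, so it is sliding on.

Request:
{"method": "send_rows", "body": {"motion": [[[0,0,0.003,0,0,0],[0,0,0.006,0,0,0],[0,0,0.008,0,0,0],[0,0,0.008,0,0,0]]]}}

```text
t: 9.57
eef_pos: [0.5387, -0.1591, 0.0729]
eef_rot: [0.986, -0.167, -0.0, 0.0]
force: [-0.0, 0.1, -2.8]
grip_width: 0.296
```

Request:
{"method": "send_rows", "body": {"motion": [[[0,0,0.002,0,0,0],[0,0,0.004,0,0,0],[0,0,0.005,0,0,0],[0,0,0.005,0,0,0]]]}}

```text
t: 10.07
eef_pos: [0.5387, -0.1591, 0.0681]
eef_rot: [0.986, -0.167, -0.0, 0.0]
force: [-0.5, 0.7, -2.3]
grip_width: 0.294
```

Request:
{"method": "send_rows", "body": {"motion": [[[0,0,0.0005,0,0,0],[0,0,0.001,0,0,0],[0,0,0.0015,0,0,0],[0,0,0.0015,0,0,0]]]}}

```text
t: 10.58
eef_pos: [0.5388, -0.1591, 0.0667]
eef_rot: [0.986, -0.167, 0.0, -0.0]
force: [-0.6, -0.1, -2.5]
grip_width: 0.294
```

Request:
{"method": "send_rows", "body": {"motion": [[[0,0,0.0004,0,0,0],[0,0,0.0008,0,0,0],[0,0,0.0008,0,0,0]]]}}

```text
t: 10.95
eef_pos: [0.5388, -0.1591, 0.0666]
eef_rot: [0.986, -0.167, 0.0, 0.0]
force: [-2.4, 1.8, 5.5]
grip_width: 0.294
```

Contact came at z=0.0666, the predicted seated height. I'll press slightly more to confirm it has stopped, then look.

Request:
{"method": "send_rows", "body": {"motion": [[[0,0,0.0004,0,0,0],[0,0,0.0004,0,0,0],[0,0,0.0004,0,0,0],[0,0,0.0004,0,0,0]]]}}

```text
t: 11.45
eef_pos: [0.5389, -0.1592, 0.0666]
eef_rot: [0.986, -0.167, 0.0, 0.0]
force: [-2.8, 2.2, 7.2]
grip_width: 0.295
```

```bash
python3 - <<'E'
from h import *
s=state();print(s['t'],s['eef_pos'],s['force'],s['wrist_torque'],s['grip_width'])
p=shot('wrist'); save(p,'w5'); print(inhand(p,-.012,.010,.013))
z=cloud(p)[...,2]
q=shot('scene'); C=cloud(q); im=q['pixels'][100:260,100:400,::-1]
for k in ['socket_a']:
    for r in cut_out(k,q)[:5]:
        m=r['region']&(q['range_z']>0); print(k,round(r['confidence'],2),np.round(r['rect']),np.percentile(C[m],[50,98],axis=0).round(3).tolist())
a=cv2.resize(im,(800,427)); cv2.imwrite('pics/s2.png',a)
E
```

```text
11.45 [ 0.53886875 -0.15916497  0.06661849] [-2.77288833  2.18950906  7.21120881] [ 0.57024946  1.03801027 -0.01939853] 0.2947393905336501
(1426, array([ 1.41, -1.05]), np.float64(-2.14), np.float64(0.99), [(np.float64(-0.012), np.float64(-0.02), np.float64(0.02)), (np.float64(-0.006), np.float64(-0.0198), np.float64(0.0199)), (np.float64(0.0), np.float64(-0.0184), np.float64(0.0197)), (np.float64(0.006), np.float64(-0.0143), np.float64(0.0122))])
socket_a 0.81 [300. 185.  13.  31.] [[0.505, 0.122, 0.05], [0.513, 0.133, 0.083]]
socket_a 0.72 [351. 231.  23.  34.] [[0.544, 0.289, 0.043], [0.554, 0.303, 0.084]]
socket_a 0.43 [203. 149.   9.   5.] [[0.552, -0.152, 0.054], [0.555, -0.143, 0.07]]
```

View pics/w5.png

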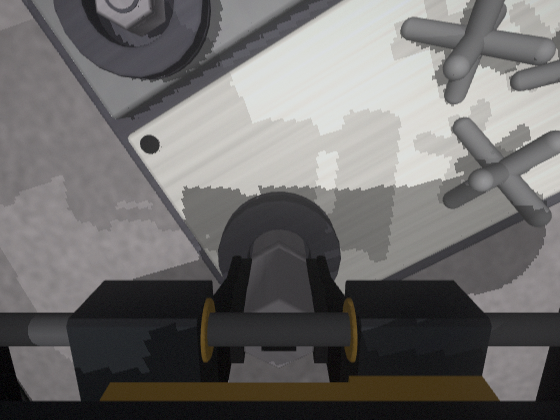

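View pics/s2.png

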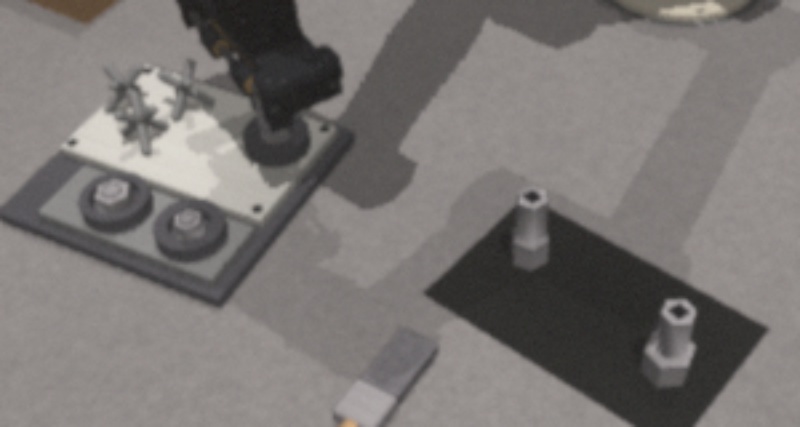

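The wrist view shows the socket upright in the cup at (279,235), its tube sunk inside the bore. The scene view shows sockets b and c upright on the mat. I'm handing in.

```bash
python3 -c "
from workcell import *
print(job_done())"
```

```text
the job is handed in; nothing more can be done
None
```

The right socket is **socket_a**. It is seated on the clamp nut, upright and still gripped, and I handed the job in at about 11.7 s.

- **Choosing the size:** the wrist camera measured the cup bore at about 33.3 mm and the nut at about 19 mm across flats. I therefore took socket_a first and did not need to try the other two.
- **Seating:** it slid past the nut's top with no noticeable force. It stopped at TCP z = 0.0666 m, the height predicted for fully seated, and stayed there when pressed a little more. The vertical force was then 7 N and the jaw opening 25.7 mm.
- **Other objects:** sockets b and c stand upright on the mat. I never moved near the jar, the brush or the sample, but I did not measure their positions again at the end.
- **Disagreeing or failed checks:**
  - The camera readings were off by about 1 mm; I corrected for this using the socket's centring in the jaws.
  - The point detector did not find the nut in the wrist view, so I fitted its position from depth and image instead.
  - The last in-hand measurement was useless because the fingers were in the way.
  - A side force of about 3.5 N remained at the end.

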